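Find the loose bottle cap, tighten it and flag it

TASK

One of the three bottles clamped in the rack has a loose screw cap: find out which by trying whether the caps turn clockwise, without forcing a tight one round or unscrewing the loose one. Screw the loose cap clockwise until it stops, then tip the black tag in front of that bottle fully over towards the bottle. Leave the other two tags leaning towards you and do not disturb the things around the rack.

Things in the scene. Friction and masses are not known exactly. Their poses are not given: they have to be found in the camera images.
- rack: fixed clamp rack: painted grey plate 172 x 310 x 14 mm, turned by up to 0.28 rad. Origin on the worktop on the middle bottle's axis; its x points away from the robot, y to its left, z up. Three clamp collars (60 mm wide, 36 mm high) in a row along y, 105 mm apart, each with a black tag hinged 95 mm before it (rack x = -95 mm)
- place_left (a point): the left (rack y = +105 mm) place of the rack: point on the plate's top, 14 mm above the worktop, on the axis of the bottle clamped there
- place_middle (a point): the middle (rack y = 0) place of the rack: point on the plate's top, 14 mm above the worktop, on the axis of the bottle clamped there
- place_right (a point): the right (rack y = -105 mm) place of the rack: point on the plate's top, 14 mm above the worktop, on the axis of the bottle clamped there
- cap_a_top (a point): one of three identical bottles (48 mm wide, clamped immovably upright in the rack, each in any of the three places): centre of the top face of its ribbed white screw cap (36 mm diameter, 26 mm high, top 127 mm above the worktop); turns with the cap; cap axis vertical
- cap_a_mark (a point): point on the cap's top face at the end of its raised grey ridge, 15 mm off the cap's axis; moves round as the cap turns
- cap_a (a joint): angle of that cap, rad, growing clockwise seen from above (tightening) from an arbitrary zero; starts at 0.1 to 0.45 on all three, tight or loose. It turns without rising. A tight cap needs about 5 N m to turn, the loose one about 0.1 N m until it meets its stop at 1.2. Gripped with 30 N, fingers harmlessly slip round a cap that does not turn
- cap_b_top (a point): one of three identical bottles (48 mm wide, clamped immovably upright in the rack, each in any of the three places): centre of the top face of its ribbed white screw cap (36 mm diameter, 26 mm high, top 127 mm above the worktop); turns with the cap; cap axis vertical
- cap_b_mark (a point): point on the cap's top face at the end of its raised grey ridge, 15 mm off the cap's axis; moves round as the cap turns
- cap_b (a joint): angle of that cap, rad, growing clockwise seen from above (tightening) from an arbitrary zero; starts at 0.1 to 0.45 on all three, tight or loose. It turns without rising. A tight cap needs about 5 N m to turn, the loose one about 0.1 N m until it meets its stop at 1.2. Gripped with 30 N, fingers harmlessly slip round a cap that does not turn
- cap_c_top (a point): one of three identical bottles (48 mm wide, clamped immovably upright in the rack, each in any of the three places): centre of the top face of its ribbed white screw cap (36 mm diameter, 26 mm high, top 127 mm above the worktop); turns with the cap; cap axis vertical
- cap_c_mark (a point): point on the cap's top face at the end of its raised grey ridge, 15 mm off the cap's axis; moves round as the cap turns
- cap_c (a joint): angle of that cap, rad, growing clockwise seen from above (tightening) from an arbitrary zero; starts at 0.1 to 0.45 on all three, tight or loose. It turns without rising. A tight cap needs about 5 N m to turn, the loose one about 0.1 N m until it meets its stop at 1.2. Gripped with 30 N, fingers harmlessly slip round a cap that does not turn
- tag_left_tip (a point): middle of the top edge of the black tag (36 mm wide, 8 mm thick, white panel on its faces) in front of the left place; the edge is 58 mm from the tag's hinge, about 80 mm above the worktop
- tag_left (a joint): swing of the left tag about its hinge, 30 mm above the worktop and along rack y: 0 (starts at 0 to 0.1) leans 0.5 rad towards the robot, 1.0 (its stop) leans 0.5 rad towards the bottle; it stays where it is left and takes about 1 N to push at the top
- tag_middle_tip (a point): middle of the top edge of the black tag (36 mm wide, 8 mm thick, white panel on its faces) in front of the middle place; the edge is 58 mm from the tag's hinge, about 80 mm above the worktop
- tag_middle (a joint): swing of the middle tag about its hinge, 30 mm above the worktop and along rack y: 0 (starts at 0 to 0.1) leans 0.5 rad towards the robot, 1.0 (its stop) leans 0.5 rad towards the bottle; it stays where it is left and takes about 1 N to push at the top
- tag_right_tip (a point): middle of the top edge of the black tag (36 mm wide, 8 mm thick, white panel on its faces) in front of the right place; the edge is 58 mm from the tag's hinge, about 80 mm above the worktop
- tag_right (a joint): swing of the right tag about its hinge, 30 mm above the worktop and along rack y: 0 (starts at 0 to 0.1) leans 0.5 rad towards the robot, 1.0 (its stop) leans 0.5 rad towards the bottle; it stays where it is left and takes about 1 N to push at the top
- timer: bystander: lab timer 62 x 68 x 18 mm lying on the worktop to the right; origin at the centre of its underside
- tape_roll: bystander: roll of tape 72 mm wide, 20 mm high, lying behind the rack; origin at the centre of its underside
- dropper_bottle: bystander: small bottle 27 mm wide, 53 mm high, left of the rack; origin at the centre of its underside

How it is judged:
On the way, in this order (a step that is already met when the one before it is completed fails the run):
1. the loose cap is screwed clockwise to its stop, all tags still leaning towards the robot (((value of joint cap_a above 1.1 rad and distance of each of cap_b_mark, cap_c_mark from where it was at the start of the episode below 0.004 m) or (value of joint cap_b above 1.1 rad and distance of each of cap_a_mark, cap_c_mark from where it was at the start of the episode below 0.004 m) or (value of joint cap_c above 1.1 rad and distance of each of cap_a_mark, cap_b_mark from where it was at the start of the episode below 0.004 m)) and value of joint each of tag_left, tag_middle, tag_right below 0.25 rad), for 0.2 s.
2. the tag in front of that bottle, and only that one, is tipped over towards the bottle (((value of joint cap_a above 1.1 rad and horizontal distance between cap_a_top and place_left below 0.03 m and value of joint tag_left above 0.8 rad and value of joint each of tag_middle, tag_right below 0.25 rad) or (value of joint cap_a above 1.1 rad and horizontal distance between cap_a_top and place_middle below 0.03 m and value of joint tag_middle above 0.8 rad and value of joint each of tag_left, tag_right below 0.25 rad) or (value of joint cap_a above 1.1 rad and horizontal distance between cap_a_top and place_right below 0.03 m and value of joint tag_right above 0.8 rad and value of joint each of tag_left, tag_middle below 0.25 rad) or (value of joint cap_b above 1.1 rad and horizontal distance between cap_b_top and place_left below 0.03 m and value of joint tag_left above 0.8 rad and value of joint each of tag_middle, tag_right below 0.25 rad) or (value of joint cap_b above 1.1 rad and horizontal distance between cap_b_top and place_middle below 0.03 m and value of joint tag_middle above 0.8 rad and value of joint each of tag_left, tag_right below 0.25 rad) or (value of joint cap_b above 1.1 rad and horizontal distance between cap_b_top and place_right below 0.03 m and value of joint tag_right above 0.8 rad and value of joint each of tag_left, tag_middle below 0.25 rad) or (value of joint cap_c above 1.1 rad and horizontal distance between cap_c_top and place_left below 0.03 m and value of joint tag_left above 0.8 rad and value of joint each of tag_middle, tag_right below 0.25 rad) or (value of joint cap_c above 1.1 rad and horizontal distance between cap_c_top and place_middle below 0.03 m and value of joint tag_middle above 0.8 rad and value of joint each of tag_left, tag_right below 0.25 rad) or (value of joint cap_c above 1.1 rad and horizontal distance between cap_c_top and place_right below 0.03 m and value of joint tag_right above 0.8 rad and value of joint each of tag_left, tag_middle below 0.25 rad))), for 0.2 s.
At the end, for the whole second after the job is handed in: The loose cap stands within 0.1 rad of its stop and the ridges of the two tight caps have not moved round by 4 mm; the tag in front of its bottle leans towards the bottle (swing over 0.8 of 1.0) and the other two still lean towards the robot (swing under 0.25) (((value of joint cap_a above 1.1 rad and distance of each of cap_b_mark, cap_c_mark from where it was at the start of the episode below 0.004 m) or (value of joint cap_b above 1.1 rad and distance of each of cap_a_mark, cap_c_mark from where it was at the start of the episode below 0.004 m) or (value of joint cap_c above 1.1 rad and distance of each of cap_a_mark, cap_b_mark from where it was at the start of the episode below 0.004 m)) and ((value of joint cap_a above 1.1 rad and horizontal distance between cap_a_top and place_left below 0.03 m and value of joint tag_left above 0.8 rad and value of joint each of tag_middle, tag_right below 0.25 rad) or (value of joint cap_a above 1.1 rad and horizontal distance between cap_a_top and place_middle below 0.03 m and value of joint tag_middle above 0.8 rad and value of joint each of tag_left, tag_right below 0.25 rad) or (value of joint cap_a above 1.1 rad and horizontal distance between cap_a_top and place_right below 0.03 m and value of joint tag_right above 0.8 rad and value of joint each of tag_left, tag_middle below 0.25 rad) or (value of joint cap_b above 1.1 rad and horizontal distance between cap_b_top and place_left below 0.03 m and value of joint tag_left above 0.8 rad and value of joint each of tag_middle, tag_right below 0.25 rad) or (value of joint cap_b above 1.1 rad and horizontal distance between cap_b_top and place_middle below 0.03 m and value of joint tag_middle above 0.8 rad and value of joint each of tag_left, tag_right below 0.25 rad) or (value of joint cap_b above 1.1 rad and horizontal distance between cap_b_top and place_right below 0.03 m and value of joint tag_right above 0.8 rad and value of joint each of tag_left, tag_middle below 0.25 rad) or (value of joint cap_c above 1.1 rad and horizontal distance between cap_c_top and place_left below 0.03 m and value of joint tag_left above 0.8 rad and value of joint each of tag_middle, tag_right below 0.25 rad) or (value of joint cap_c above 1.1 rad and horizontal distance between cap_c_top and place_middle below 0.03 m and value of joint tag_middle above 0.8 rad and value of joint each of tag_left, tag_right below 0.25 rad) or (value of joint cap_c above 1.1 rad and horizontal distance between cap_c_top and place_right below 0.03 m and value of joint tag_right above 0.8 rad and value of joint each of tag_left, tag_middle below 0.25 rad))); the robot touches nothing.
It fails at once if a cap is unscrewed (to 0.2 rad or more anticlockwise of the lowest start) (value of joint any of cap_a, cap_b, cap_c below -0.1 rad).
It fails at once if the timer, tape roll or dropper bottle is moved more than 25 mm or tipped over (distance of any of timer, tape_roll, dropper_bottle from where it was at the start of the episode above 0.025 m or angle between any of timer, tape_roll, dropper_bottle's own z axis and vertical above 0.5 rad).
It also fails if it takes over 48 s, if anything falls off the work surface, if the arm or the gripper's body presses on something with over 40 N, if the wrist force passes 120 N, or if a joint passes its speed limit or range.

ROBOT

A 7-joint arm with a two-finger parallel gripper is mounted at the origin on a cart in front of the work surface, level with it; the furniture and walls round the work are solid. World frame = base frame: x ahead of the robot, y to its left, z up, the work surface at z = 0. Lengths are in m, angles in rad, forces in N, time in s.
With the tool pointing down it reaches from about 0.425 to 0.95 m from the base axis. Payload 4.7 kg.
Tool frame: the origin (TCP) lies at the very end of the fingers, on their centre line; the grasp point (between the pads) lies 19 mm behind it; z points along the fingers, y is the line along which they close (so a half turn about z gives the same grasp; the last joint's range is limited). The gripper opens to 87 mm and grips with 3 to 60 N. Pads are 19 mm wide; open, the fingers measure 117 mm over their backs; the gripper's body (75 mm by 190 mm) begins 51 mm behind the grasp point.
Start: joints at [1.106, 0.469, -0.049, 1.532, 0.024, 1.141, -0.082], TCP at [0.285, -0.612, 0.223] pointing down, gripper open.
Joint ranges: [-2.59, 2.59], [-0.33, 1.99], [-1.39, 1.29], [0.1, 2.45], [-1.04, 4.18], [0.21, 1.99], [-2.66, 2.66]. Speed limits (rad/s): [2.57, 2.57, 3.14, 3.14, 3.14, 3.14, 3.14].

INTERFACE

Orientations are given as a 3x3 rotation matrix whose columns are the frame's x, y, z axes.
In Python, from station import ctrl, imaging gives the robot as it stands. The module is installed in compiled form; this text tells all that it offers.
- The arm moves only by the tool servo_tool, never from a script. Its argument "commands" is a list of rows, each a list of 3 entries, a list of its own where there are three numbers: the shift along the world's x, y, z in cm, then the turn, a rotation vector about the world's x, y, z in degrees, then the opening, from 0 (shut) to 1 (fully open). In form: [[[tx, ty, tz], [rx, ry, rz], gripper], ...]. A call has 1 to 20 rows; each row shifts and turns the commanded pose from where the row before left it; what a row does not reach is not made up. A row lasts 1/10 s, in which the tool goes at most 50 mm and 8.59 degrees, less where a joint would pass 70% of its speed; a pose out of reach is approached as far as the arm can. A call with a gripper value outside its range is refused whole. The fingers move at their own pace and stop on an object; "grip_force" is the grip in N (left out, the last holds). Time passes only in rows, so rows that do not move let the fingers close. It gives the time, the measured TCP pose, the force, the opening and the grip force at its end, in the units of the state.
- ctrl.get_obs(): the state, without advancing time (a new reading comes with each control period).
- imaging.snapshot(name): name is "side" or "top"; returns the picture (384x512x3 uint8, red, green, blue); there is no depth.
- imaging.camera_info(name): a dict with "fx", "fy", "cx", "cy" (pixels), "dist_coeffs" ([k1, k2, p1, p2, k3] as OpenCV has them; the pictures are not rectified), "T" (4x4, takes a point from camera to world coordinates). Camera axes: x right, y down, z forward; pixel columns grow to the right and rows downward; lengths in m; the calibration is good to about 2 mm. A picture is of the moment at which its call begins. camera_info takes no time and is no camera call.
- ctrl.close_job(): hands the job in; it is judged then, once.
The state is a dict: "time": time; "q": joint angles; "joint_vel": joint speeds; "effort": joint torques, N m; "eef_pos": TCP position; "orientation": TCP orientation; "wrist_force": force on the tool from outside, world axes, zero at the start; "torque": the same for the moment, N m; "finger_gap": finger opening in m; "grip_force": force on a finger pad.
Only numpy, scipy, OpenCV 4.12 (cv2) and the standard library are available. Lean on these libraries where they do the work, as an engineer would, in place of code of your own. Each camera call takes 0.05 s, during which the arm holds its last target. There are 200 camera calls.

## Working session

There is one attempt and no reset: what is moved stays moved. The work goes in short steps, Python scripts to look and compute and a tool call to move; the robot and the scene stay as the last step left them, time stands still between calls to the robot, and variables do not carry over. Pictures are saved under pics/ and viewed, at most 10 in all, crops included, and the job is handed in when it is done.

Besides the shell and the picture viewer there is one more tool, called after "Emit:" in YAML: its name, and indented under it one key for each argument. servo_tool: Moves the arm, as the interface text tells. Its arguments: {"type":"object","properties":{"commands":{"type":"array","items":{"type":"array"}},"grip_force":{"type":"number"}},"required":["commands"]}

```bash
mkdir -p pics; python3 - <<'E'
from station import ctrl, imaging
import cv2,numpy as np
for n in ("top","side"):
    im=imaging.snapshot(n); cv2.imwrite(f"pics/{n}0.png",im[:,:,::-1])
    c=imaging.camera_info(n); print(n,{k:np.round(v,3).tolist() for k,v in c.items()})
o=ctrl.get_obs(); print({k:np.round(v,3).tolist() for k,v in o.items()})
E
```

```text
top {'fx': 418.893, 'fy': 418.893, 'cx': 255.932, 'cy': 200.253, 'dist_coeffs': [-0.033, 0.0, 0.0, 0.0, 0.0], 'T': [[-0.049, -0.973, 0.227, 0.225], [-0.999, 0.049, -0.007, -0.101], [-0.004, -0.227, -0.974, 1.605], [0.0, 0.0, 0.0, 1.0]]}
side {'fx': 470.212, 'fy': 470.212, 'cx': 263.022, 'cy': 190.807, 'dist_coeffs': [-0.144, 0.0, 0.0, 0.0, 0.0], 'T': [[-0.991, -0.031, 0.129, 0.369], [-0.131, 0.365, -0.922, 1.183], [-0.018, -0.93, -0.366, 0.622], [0.0, 0.0, 0.0, 1.0]]}
{'time': 0.1, 'q': [1.106, 0.469, -0.049, 1.534, 0.024, 1.141, -0.082], 'joint_vel': [0.001, -0.004, -0.0, -0.0, -0.0, -0.002, 0.001], 'effort': [0.001, -50.917, -0.081, -23.683, -0.062, 0.034, 0.0], 'eef_pos': [0.285, -0.611, 0.222], 'orientation': [[0.906, 0.422, -0.001], [0.422, -0.906, 0.002], [-0.0, -0.002, -1.0]], 'wrist_force': [-0.263, 0.514, -0.691], 'torque': [-0.065, -0.038, 0.007], 'grip_force': 0.0, 'finger_gap': 0.087}
```

View pics/top0.png

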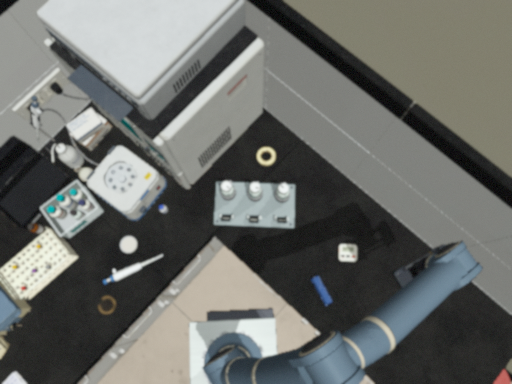

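View pics/side0.png

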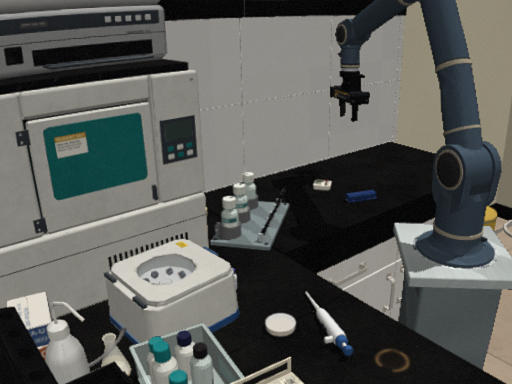

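The top picture shows the rack at about (255,205), with caps at (227,187), (255,189) and (283,189). In the side picture the caps are at about (229,201), (239,188) and (249,177). Next I'll zoom in and measure.

```bash
cat > h.py <<'E'
from station import ctrl, imaging
import cv2,numpy as np
def ray(n,uv,z):
    c=imaging.camera_info(n);K=np.array([[c['fx'],0,c['cx']],[0,c['fy'],c['cy']],[0,0,1]])
    p=cv2.undistortPoints(np.array([[uv]],float),K,np.array(c['dist_coeffs']))[0,0]
    T=np.array(c['T']);d=T[:3,:3]@[p[0],p[1],1];o=T[:3,3]
    return o+d*(z-o[2])/d[2]
def proj(n,P):
    c=imaging.camera_info(n);K=np.array([[c['fx'],0,c['cx']],[0,c['fy'],c['cy']],[0,0,1]])
    T=np.linalg.inv(np.array(c['T']))
    return cv2.projectPoints(np.array(P,float).reshape(-1,3),cv2.Rodrigues(T[:3,:3])[0],T[:3,3],K,np.array(c['dist_coeffs']))[0][:,0]
def crop(n,x0,y0,x1,y1,f,name):
    im=imaging.snapshot(n)[y0:y1,x0:x1,::-1]
    cv2.imwrite("pics/"+name,cv2.resize(im,None,fx=f,fy=f,interpolation=cv2.INTER_CUBIC))
E
python3 - <<'E'
from h import *
im=imaging.snapshot("top")
hsv=cv2.cvtColor(im,cv2.COLOR_RGB2HSV)
R=im[170:235,205:305]; g=R.min(2)
# plate: greyish-blue, brighter than bench
m=(R.max(2)>70).astype(np.uint8)
cs,_=cv2.findContours(m,cv2.RETR_EXTERNAL,cv2.CHAIN_APPROX_NONE)
c=max(cs,key=cv2.contourArea)+[205,170]
r=cv2.minAreaRect(c);print(r)
for b in cv2.boxPoints(r):print(b,ray("top",b,.014).round(4))
for t in (170,185,200,215):
    n,l,s,ce=cv2.connectedComponentsWithStats((g>t).astype(np.uint8))
    print(t,[(s[i].tolist(),(ce[i]+[205,170]).round(1).tolist(),ray("top",ce[i]+[205,170],.127).round(3)[:2].tolist()) for i in range(1,n) if s[i,4]>15])
a=cv2.resize(im[170:235,205:305,::-1],None,fx=6,fy=6,interpolation=cv2.INTER_CUBIC)
s=imaging.snapshot("side")[165:250,205:300,::-1]
s=cv2.resize(s,(600,537),interpolation=cv2.INTER_CUBIC)
cv2.imwrite("pics/z1.png",a);cv2.imwrite("pics/z2.png",s)
E
```

```text
((254.53561401367188, 203.5383758544922), (82.53600311279297, 47.22688293457031), 2.12109637260437)
[212.4219  225.60823] [0.5045 0.0597 0.014 ]
[214.16986 178.41371] [0.6929 0.0479 0.014 ]
[296.64932 181.46852] [ 0.664  -0.2764  0.014 ]
[294.90137 228.66304] [ 0.4768 -0.2563  0.014 ]
170 [([11, 11, 28, 37, 397], [230.4, 195.7], [0.591, -0.02]), ([27, 12, 39, 42, 471], [254.2, 200.9], [0.568, -0.105]), ([69, 13, 20, 39, 376], [285.5, 202.2], [0.557, -0.218]), ([54, 44, 13, 11, 88], [265.0, 219.8], [0.496, -0.141])]
185 [([16, 11, 12, 13, 118], [226.7, 187.1], [0.625, -0.008]), ([45, 12, 11, 14, 108], [255.2, 187.8], [0.616, -0.111]), ([74, 13, 11, 14, 104], [284.0, 189.2], [0.606, -0.216])]
200 [([17, 12, 10, 9, 70], [226.1, 185.8], [0.63, -0.005]), ([45, 13, 10, 9, 75], [254.9, 186.9], [0.62, -0.11]), ([74, 14, 10, 9, 73], [283.8, 188.2], [0.61, -0.215])]
215 [([17, 12, 9, 8, 54], [225.8, 185.3], [0.631, -0.005]), ([46, 13, 8, 9, 57], [254.5, 186.7], [0.621, -0.109]), ([74, 14, 9, 9, 54], [283.7, 188.2], [0.61, -0.215])]
```

View pics/z1.png

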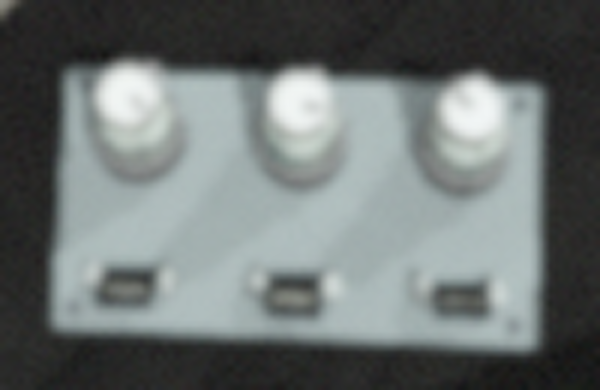

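View pics/z2.png

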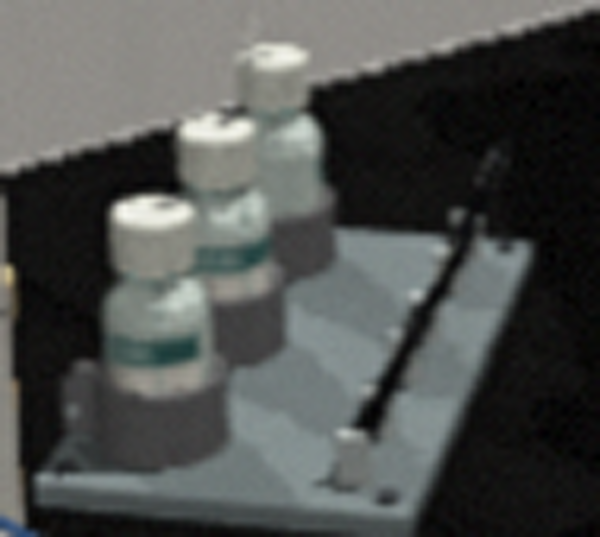

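The zoomed top crop shows three caps with ridges, at image points of about (226,185), (255,187) and (284,188). The black tags are at (226,218), (254,219) and (282,220). The zoomed side view agrees, with cap tops at (229,198), (239.5,185.6) and (248.5,174). All three tags lean towards the robot.

```bash
python3 - <<'E'
from h import *
for n,pts in (("side",[(229.1,198.2),(239.5,185.6),(248.5,174.2)]),("top",[(226.1,185.5),(254.8,186.7),(283.7,188.0)])):
    for p in pts: print(n,ray(n,p,.127).round(4)[:2])
for p in [(190,185),(265,110)]: print(ray("top",p,0).round(3))
print(proj("top",[[.631,-.005,.127],[.595,-.203,0]]))
E
```

```text
side [6.297e-01 1.000e-04]
side [ 0.6183 -0.0994]
side [ 0.6078 -0.2019]
top [ 0.6306 -0.0055]
top [ 0.6208 -0.11  ]
top [ 0.6106 -0.215 ]
[0.675 0.146 0.   ]
[ 0.981 -0.169  0.   ]
[[225.96670864 185.39487766]
 [278.95615945 200.22745571]]
```

Emit:
servo_tool:
  commands:
    - [[2,2.5,0],[0,0,5],1]
    - [[3,3.6,0],[0,0,6],1]
    - [[3,3.6,0],[0,0,6],1]
    - [[3,3.6,0],[0,0,6],1]
    - [[3,3.6,0],[0,0,6],1]
    - [[3,3.6,0],[0,0,6],1]
    - [[3,3.6,0],[0,0,6],1]
    - [[3,3.6,0],[0,0,6],1]
    - [[3,3.6,0],[0,0,6],1]
    - [[2,3,0],[0,0,6],1]
    - [[0,0,0],[0,0,0],1]
    - [[0,0,0],[0,0,0],1]
  grip_force: 30

```text
time: 1.4
eef_pos: [0.5652, -0.2681, 0.2223]
orientation: [[0.103, 0.995, -0.001], [0.995, -0.103, 0.0], [-0.0, -0.001, -1.0]]
wrist_force: [-0.2, -0.3, 0.1]
finger_gap: 0.0871
grip_force: 0.0
```

Emit:
servo_tool:
  commands:
    - [[2.2,2.7,0],[0,0,0],1]
    - [[2.2,2.7,0],[0,0,0],1]
    - [[0,0,-3],[0,0,0],1]
    - [[0,0,-3],[0,0,0],1]
    - [[0,0,-2],[0,0,0],1]
    - [[0,0,-2],[0,0,0],1]
    - [[0,0,-1.5],[0,0,0],1]
    - [[0,0,0],[0,0,0],1]
    - [[0,0,0],[0,0,0],1]

```text
time: 2.3
eef_pos: [0.609, -0.2159, 0.1079]
orientation: [[0.106, 0.994, 0.0], [0.994, -0.106, -0.0], [-0.0, 0.0, -1.0]]
wrist_force: [0.2, -0.6, 0.4]
finger_gap: 0.0869
grip_force: 0.0
```

```bash
python3 - <<'E'
from h import *
a=imaging.snapshot("top")[150:250,190:310,::-1]; b=imaging.snapshot("side")[150:250,200:320,::-1]
cv2.imwrite("pics/g1.png",cv2.resize(np.vstack([a,b]),None,fx=3,fy=3,interpolation=cv2.INTER_CUBIC))
o=ctrl.get_obs();print(o['q'].round(2) if hasattr(o['q'],'round') else o['q'],o['torque'],o['eef_pos'])
E
```

```text
[ 0.54  0.56 -0.37  1.7   0.25  0.93 -0.04] [ 0.05486995 -0.07417601  0.02887403] [ 0.60976737 -0.2154723   0.1088841 ]
```

View pics/g1.png

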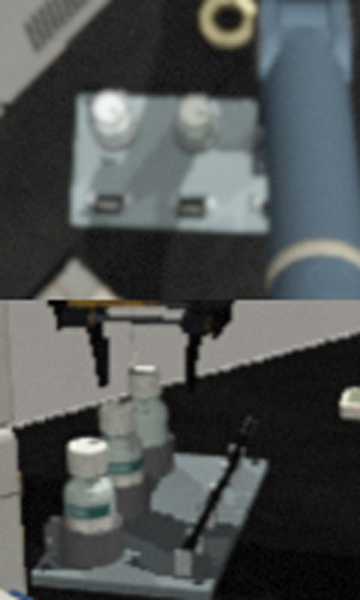

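The side view shows the fingers straddling the right cap, with the fingers at crop columns 102 and 192 and the cap at 145. I'll close and try turning.

Emit:
servo_tool:
  commands:
    - [[0,0,0],[0,0,0],0.6]
    - [[0,0,0],[0,0,0],0.4]
    - [[0,0,0],[0,0,0],0.2]
    - [[0,0,0],[0,0,0],0.2]
    - [[0,0,0],[0,0,0],0.2]
    - [[0,0,0],[0,0,0],0.2]
  grip_force: 30

```text
time: 3.0
eef_pos: [0.609, -0.2149, 0.1075]
orientation: [[0.105, 0.994, -0.0], [0.994, -0.105, 0.0], [0.0, -0.0, -1.0]]
wrist_force: [-0.3, -1.1, -0.5]
finger_gap: 0.0472
grip_force: 0.0
```

Emit:
servo_tool:
  commands:
    - [[0,0,0],[0,0,-4],0.2]
    - [[0,0,0],[0,0,-5],0.2]
    - [[0,0,0],[0,0,-5],0.2]
    - [[0,0,0],[0,0,-5],0.2]

```text
time: 3.4
eef_pos: [0.6105, -0.2147, 0.1079]
orientation: [[0.423, 0.906, 0.003], [0.906, -0.423, -0.001], [0.001, 0.003, -1.0]]
wrist_force: [2.2, -0.1, -0.7]
finger_gap: 0.0353
grip_force: 30.0
```

```bash
python3 -c "
from station import ctrl
o=ctrl.get_obs();print(o['torque'],o['wrist_force'],o['finger_gap'],o['grip_force'],o['eef_pos'],o['q'])"
```

```text
[-0.0490019  -0.55272341  0.53930003] [ 2.21099141 -0.0834716  -0.71771479] 0.03526079759107811 30.023140084231272 [ 0.61047226 -0.21467992  0.107865  ] [ 0.48249122  0.55219204 -0.294512    1.70270893  0.19386226  0.91211093
 -0.32635953]
```

Emit:
servo_tool:
  commands:
    - [[0,0,0],[0,0,-5],0.2]
    - [[0,0,0],[0,0,-5],0.2]
    - [[0,0,0],[0,0,-5],0.2]

```text
time: 3.7
eef_pos: [0.6101, -0.2146, 0.108]
orientation: [[0.643, 0.766, 0.002], [0.766, -0.643, -0.001], [0.001, 0.002, -1.0]]
wrist_force: [0.2, -0.8, 0.9]
finger_gap: 0.0352
grip_force: 30.0
```

```bash
python3 -c "
from station import ctrl
o=ctrl.get_obs();print(o['torque'],o['wrist_force'],o['finger_gap'],o['grip_force'],o['eef_pos'],o['q'])"
```

```text
[ 0.2075155  -0.44450576  0.61270532] [ 0.16365315 -0.79866227  0.91068177] 0.035216936249032035 30.032875849865377 [ 0.61007338 -0.21457098  0.1080142 ] [ 0.43769696  0.54472913 -0.23094508  1.70585868  0.15146268  0.90616692
 -0.55331248]
```

Right cap slips at about 0.6 N m, so it is tight. Next is the middle one.

Emit:
servo_tool:
  commands:
    - [[0,0,0],[0,0,0],0.7]
    - [[0,0,0],[0,0,0],0.7]
    - [[0,0,0],[0,0,0],0.7]
    - [[0,0,0],[0,0,0],0.7]
    - [[0,0,0],[0,0,0],0.7]
    - [[0,0,2],[0,0,0],0.7]
    - [[0,0,2.5],[0,0,6],0.7]
    - [[0.2,2.1,0],[0,0,7],0.7]
    - [[0.2,2.1,0],[0,0,7],0.7]
    - [[0.2,2.1,0],[0,0,7],0.7]
    - [[0.2,2.1,0],[0,0,7],0.7]
    - [[0.2,2.1,0],[0,0,0],0.7]
    - [[0,0,0],[0,0,0],0.7]
    - [[0,0,-2.5],[0,0,0],0.7]
    - [[0,0,-2],[0,0,0],0.7]
    - [[0,0,0],[0,0,0],0.7]

```text
time: 5.3
eef_pos: [0.6166, -0.1115, 0.1047]
orientation: [[0.106, 0.994, -0.006], [0.994, -0.106, -0.0], [-0.001, -0.006, -1.0]]
wrist_force: [-1.0, -0.3, 1.1]
finger_gap: 0.061
grip_force: 0.0
```

Emit:
servo_tool:
  commands:
    - [[0,0,0],[0,0,0],0.2]
    - [[0,0,0],[0,0,0],0.2]
    - [[0,0,0],[0,0,0],0.2]
    - [[0,0,0],[0,0,0],0.2]
    - [[0,0,0],[0,0,0],0.2]
    - [[0,0,0],[0,0,0],0.2]
    - [[0,0,0],[0,0,0],0.2]
    - [[0,0,0],[0,0,0],0.2]

```text
time: 6.1
eef_pos: [0.6207, -0.1102, 0.1086]
orientation: [[0.105, 0.994, 0.004], [0.994, -0.105, -0.0], [-0.0, 0.004, -1.0]]
wrist_force: [4.9, -1.2, 2.6]
finger_gap: 0.0348
grip_force: 30.0
```

Emit:
servo_tool:
  commands:
    - [[0,0,0],[0,0,-4],0.2]
    - [[0,0,0],[0,0,-5],0.2]
    - [[0,0,0],[0,0,-5],0.2]
    - [[0,0,0],[0,0,-5],0.2]

```text
time: 6.5
eef_pos: [0.6202, -0.11, 0.1086]
orientation: [[0.426, 0.905, 0.003], [0.905, -0.426, -0.0], [0.001, 0.003, -1.0]]
wrist_force: [4.5, -1.2, 3.7]
finger_gap: 0.0351
grip_force: 30.0
```

```bash
python3 -c "
from station import ctrl
o=ctrl.get_obs();print(o['torque'],o['wrist_force'],o['finger_gap'],o['grip_force'],o['eef_pos'],o['q'])"
```

```text
[-0.2183189  -0.91360163  0.07438051] [ 4.52504653 -1.22787243  3.73388659] 0.03512880233527289 29.997043950716034 [ 0.62023817 -0.11003388  0.1086101 ] [ 0.3286504   0.52790997 -0.30324871  1.74458373  0.19422437  0.89547589
 -0.4972962 ]
```

Middle cap shows only 0.07 N m, so it is the loose one. I'll keep turning to the stop.

Emit:
servo_tool:
  commands:
    - [[0,0,0],[0,0,-5],0.2]
    - [[0,0,0],[0,0,-5],0.2]
    - [[0,0,0],[0,0,-5],0.2]
    - [[0,0,0],[0,0,-5],0.2]
    - [[0,0,0],[0,0,-5],0.2]
    - [[0,0,0],[0,0,-5],0.2]
    - [[0,0,0],[0,0,-5],0.2]
    - [[0,0,0],[0,0,-5],0.2]
    - [[0,0,0],[0,0,-5],0.2]
    - [[0,0,0],[0,0,-5],0.2]

```text
time: 7.5
eef_pos: [0.6186, -0.1094, 0.1082]
orientation: [[0.966, 0.258, -0.001], [0.258, -0.966, -0.0], [-0.001, -0.0, -1.0]]
wrist_force: [1.3, -0.4, 4.4]
finger_gap: 0.0351
grip_force: 30.0
```

```bash
python3 -c "
from station import ctrl
o=ctrl.get_obs();print(o['torque'],o['wrist_force'],o['finger_gap'],o['grip_force'],o['eef_pos'],o['q'])"
```

```text
[ 0.03498674 -0.20052273  0.54250525] [ 1.26570762 -0.37373689  4.3506185 ] 0.03507623623370688 30.01903456868604 [ 0.61860616 -0.10942444  0.10817965] [ 0.1750676   0.50948704 -0.09205544  1.7560055   0.0585442   0.87961291
 -1.253079  ]
```

Torque rose back to 0.54 N m, so the cap is at its stop. I'll turn a little more to be sure, then release, rise, and go in front of the middle tag with the fingers shut.

Emit:
servo_tool:
  commands:
    - [[0,0,0],[0,0,-5],0.2]
    - [[0,0,0],[0,0,-5],0.2]
    - [[0,0,0],[0,0,0],0.2]
    - [[0,0,0],[0,0,0],0.7]
    - [[0,0,0],[0,0,0],0.7]
    - [[0,0,0],[0,0,0],0.7]
    - [[0,0,0],[0,0,0],0.7]
    - [[0,0,0],[0,0,0],0.7]
    - [[0,0,2],[0,0,0],0.7]
    - [[0,0,2.5],[0,0,0],0.7]
    - [[0,0,2],[0,0,-5],0.7]
    - [[-2.7,0.3,0],[0,0,-6],0]
    - [[-2.7,0.3,0],[0,0,0],0]
    - [[-2.7,0.3,0],[0,0,0],0]
    - [[-2.7,0.3,0],[0,0,0],0]
    - [[-2.7,0.2,0],[0,0,0],0]
    - [[-2.7,0.2,0],[0,0,0],0]
    - [[0,0,0],[0,0,0],0]
    - [[0,0,0],[0,0,0],0]
    - [[0,0,0],[0,0,0],0]

```text
time: 9.5
eef_pos: [0.4582, -0.0939, 0.1729]
orientation: [[0.994, -0.105, 0.001], [-0.105, -0.994, -0.0], [0.001, 0.0, -1.0]]
wrist_force: [-0.1, 0.8, -0.2]
finger_gap: 0.0021
grip_force: 0.0
```

```bash
python3 - <<'E'
from h import *
a=imaging.snapshot("top")[150:250,190:310,::-1]; b=imaging.snapshot("side")[150:250,200:320,::-1]
cv2.imwrite("pics/g2.png",cv2.resize(np.vstack([a,b]),None,fx=3,fy=3,interpolation=cv2.INTER_CUBIC))
o=ctrl.get_obs();print(o['eef_pos'],o['orientation'],o['finger_gap'])
E
```

```text
[ 0.45800154 -0.0939296   0.17261408] [[ 9.94486010e-01 -1.04867659e-01  5.91173451e-04]
 [-1.04867617e-01 -9.94486185e-01 -1.01365220e-04]
 [ 5.98543763e-04  3.88113421e-05 -9.99999820e-01]] 0.0007341249214886638
```

View pics/g2.png

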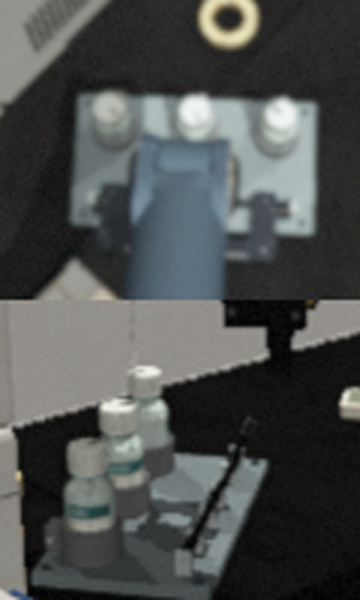

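The view shows the shut fingers in front of the middle tag and all three tags still leaning towards the robot. Descending and pushing.

Emit:
servo_tool:
  commands:
    - [[-0.3,0,-3],[0,0,0],0]
    - [[0,0,-3],[0,0,0],0]
    - [[0,0,-3],[0,0,0],0]
    - [[0,0,-2],[0,0,0],0]
    - [[0,0,-0.2],[0,0,0],0]
    - [[0,0,0],[0,0,0],0]
    - [[1,-0.1,0],[0,0,0],0]
    - [[1,-0.1,0],[0,0,0],0]
    - [[1,-0.1,0],[0,0,0],0]
    - [[1,-0.1,0],[0,0,0],0]
    - [[1,-0.1,0],[0,0,0],0]
    - [[1,-0.1,0],[0,0,0],0]
    - [[0.8,-0.1,0],[0,0,0],0]
    - [[0.4,0,0],[0,0,0],0]
    - [[0,0,0],[0,0,0],0]
    - [[0,0,0],[0,0,0],0]

```text
time: 11.2
eef_pos: [0.5261, -0.1009, 0.0606]
orientation: [[0.994, -0.105, 0.0], [-0.105, -0.994, -0.0], [0.0, 0.0, -1.0]]
wrist_force: [-0.0, 0.2, 0.1]
finger_gap: 0.0004
grip_force: 0.0
```

Emit:
servo_tool:
  commands:
    - [[0.3,0,0],[0,0,0],0]
    - [[0.3,0,0],[0,0,0],0]
    - [[0,0,0],[0,0,0],0]

```text
time: 11.5
eef_pos: [0.5283, -0.101, 0.06]
orientation: [[0.994, -0.105, -0.008], [-0.105, -0.994, 0.0], [-0.008, 0.001, -1.0]]
wrist_force: [-7.6, 0.4, 5.1]
finger_gap: 0.0005
grip_force: 4.6
```

Force has risen to 7.6 N, so the tag is at its stop. Backing off and rising to check.

Emit:
servo_tool:
  commands:
    - [[-2,0.2,0],[0,0,0],0]
    - [[-3,0.3,0],[0,0,0],0]
    - [[-3,0.3,0],[0,0,0],0]
    - [[0,0,4],[0,0,0],0]
    - [[0,0,4],[0,0,0],0]
    - [[0,0,4],[0,0,0],0]
    - [[0,-4,3],[0,0,0],0]
    - [[0,-4,3],[0,0,0],0]
    - [[0,-4,0],[0,0,0],0]
    - [[0,-4,0],[0,0,0],0]
    - [[0,-4,0],[0,0,0],0]
    - [[0,-4,0],[0,0,0],0]
    - [[0,-4,0],[0,0,0],0]
    - [[0,-4,0],[0,0,0],0]
    - [[0,-4,0],[0,0,0],0]
    - [[0,0,0],[0,0,0],0]

```text
time: 13.1
eef_pos: [0.4496, -0.4593, 0.2403]
orientation: [[0.994, -0.113, -0.001], [-0.113, -0.994, -0.005], [-0.001, 0.005, -1.0]]
wrist_force: [-0.5, 0.2, -0.8]
finger_gap: 0.0006
grip_force: 0.0
```

```bash
python3 - <<'E'
from h import *
a=imaging.snapshot("top")[165:235,205:305,::-1]; b=imaging.snapshot("side")[165:250,205:305,::-1]
cv2.imwrite("pics/g3.png",cv2.resize(np.hstack([np.vstack([a,a[:15]*0]),b]),None,fx=4,fy=4,interpolation=cv2.INTER_CUBIC))
o=ctrl.get_obs();print(o['eef_pos'],o['wrist_force'],o['time'])
E
```

```text
[ 0.45164778 -0.45363775  0.24015944] [0.79772914 1.20031317 0.05157911] 13.2
```

View pics/g3.png

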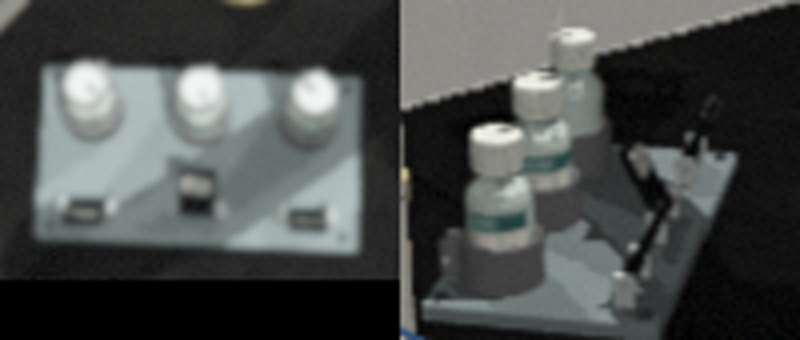

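The middle tag now leans towards its bottle, at crop (195,185) in the top view and (640,165) in the side view. The other two tags still lean towards the robot. The middle ridge has turned clockwise from pointing right to pointing down, and the left and right ridges look unchanged. Handing in.

```bash
python3 -c "
from station import ctrl
print(ctrl.close_job())"
```

```text
the job is handed in; nothing more can be done
None
```

The middle bottle had the loose cap: I screwed it clockwise to its stop, tipped its tag to its stop towards the bottle, and handed the job in at 13.2 s; the right cap slipped as tight, the left cap was never tried, and no verdict came back.

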